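Rack the ambulance's medicine bottles by height

TASK

Stand the four amber bottles on the four rubber pads of the bottle rack, in order of height: the tallest next to the rack's high end plate, then steadily shorter, with the shortest next to the low end plate. Each bottle must stand upright in the middle of its own pad; never knock one over, and leave the white tub with the blue lid where it is.

Things in the scene. Friction and masses are not known exactly. Their poses are not given: they have to be found in the camera images.
- bottle_c_mid (a point): Amber screw-cap bottle with white cap and paper label, the tallest of the four: 105 mm tall, 44 mm across, straight round sides that can be gripped at any height (cap 4 mm narrower, top 18 mm), 50 to 190 g. Loose, standing upright. The point is its centre, half-way up on its axis; z up.
- bottle_a_mid (a point): Amber screw-cap bottle with white cap and paper label, the second tallest of the four: 86 mm tall, 50 mm across, straight round sides that can be gripped at any height (cap 4 mm narrower, top 18 mm), 50 to 190 g. Loose, standing upright. The point is its centre, half-way up on its axis; z up.
- bottle_d_mid (a point): Amber screw-cap bottle with white cap and paper label, the third tallest of the four: 67 mm tall, 40 mm across, straight round sides that can be gripped at any height (cap 4 mm narrower, top 18 mm), 50 to 190 g. Loose, standing upright. The point is its centre, half-way up on its axis; z up.
- bottle_b_mid (a point): Amber screw-cap bottle with white cap and paper label, the shortest of the four: 48 mm tall, 52 mm across, straight round sides that can be gripped at any height (cap 4 mm narrower, top 18 mm), 50 to 190 g. Loose, standing upright. The point is its centre, half-way up on its axis; z up.
- pad1: One of four identical dark rubber pads, round, 64 mm across, 3 mm thick, fixed in a straight row on the rack at a spacing of 95 mm; the numbers of the pads say nothing of their place in the row. Origin at the centre of its underside, on the rack's base plate 8 mm above the worktop, so the pad's top is 11 mm above the worktop; y runs along the row, z up.
- pad2: One of four identical dark rubber pads, round, 64 mm across, 3 mm thick, fixed in a straight row on the rack at a spacing of 95 mm; the numbers of the pads say nothing of their place in the row. Origin at the centre of its underside, on the rack's base plate 8 mm above the worktop, so the pad's top is 11 mm above the worktop; y runs along the row, z up.
- pad3: One of four identical dark rubber pads, round, 64 mm across, 3 mm thick, fixed in a straight row on the rack at a spacing of 95 mm; the numbers of the pads say nothing of their place in the row. Origin at the centre of its underside, on the rack's base plate 8 mm above the worktop, so the pad's top is 11 mm above the worktop; y runs along the row, z up.
- pad4: One of four identical dark rubber pads, round, 64 mm across, 3 mm thick, fixed in a straight row on the rack at a spacing of 95 mm; the numbers of the pads say nothing of their place in the row. Origin at the centre of its underside, on the rack's base plate 8 mm above the worktop, so the pad's top is 11 mm above the worktop; y runs along the row, z up.
- high_end: The rack's high end plate: upright aluminium plate, 80 mm tall, 80 mm wide across the row, 8 mm thick along it, fixed at one end of the row of pads (at the other end stands a plate only 24 mm tall). The rack's base plate is 400 mm long, 90 mm wide and 8 mm thick. Origin at the centre of the plate's underside, on the row's line, 8 mm above the worktop; the nearest pad's centre is 47.5 mm from it, the others 142.5, 237.5 and 332.5 mm.
- tub: Bystander: white plastic tub with a blue lid, 52 mm across, 54 mm tall, standing loose among the bottles, to be left where it is. Origin at the centre of its underside. A grey tape roll (64 mm across, 25 mm high) also lies among the bottles.

How it is judged:
By the outcome, as a careful person would: the job done as asked, in the order asked, and still so for the second after the job is handed in, with the robot touching nothing.
It also fails if it takes over 123 s, if anything falls off the work surface, if the arm or the gripper's body presses on something with over 40 N, if the wrist force passes 120 N, or if a joint passes its speed limit or range.

ROBOT

A 6-joint arm with a two-finger parallel gripper is mounted at the origin on the work surface. World frame = base frame: x ahead of the robot, y to its left, z up, the work surface at z = 0. Lengths are in mm, angles in rad, forces in N, time in s.
With the tool pointing down it reaches from about 250 to 800 mm from the base axis. Payload 3.9 kg.
Tool frame: the origin (TCP) lies at the very end of the fingers, on their centre line; the grasp point (between the pads) lies 19 mm behind it (ctrl.hold_point_z is the distance from the TCP to the grasp point, in mm); z points along the fingers, y is the line along which they close (so a half turn about z gives the same grasp; the last joint's range is limited). The gripper opens to 85 mm and grips with 20 to 120 N. Pads are 22 mm wide; open, the fingers measure 114 mm over their backs; the gripper's body (76 mm by 85 mm) begins 54 mm behind the grasp point. The pads swing forward as they close: fully open they stand 13 mm farther back than shut.
Start: joints at [1.201, 0.26, -0.138, 1.173, 0, 1.571], TCP at [189.745, 489.502, 231.304] pointing down, gripper open.
Joint ranges: [-2.78, 2.78], [-0.83, 1.72], [-1.28, 1.37], [-1.9, 2.12], [-1.57, 1.48], [-3.14, 3.14]. Speed limits (rad/s): [2.57, 2.57, 3.14, 3.14, 3.14, 3.14].

INTERFACE

Orientations are given as a unit quaternion [w, x, y, z].
In Python, from cell import ctrl, vision gives the robot as it stands. The module is installed in compiled form; this text tells all that it offers.
- The arm moves only by the tool drive_tool, never from a script. Its argument "increments" is text: rows parted by semicolons, each of 5 numbers parted by spaces: the opening, from 0 (shut) to 1 (fully open), then the shift along the tool's x, y, z in cm, then the turn about the tool's z in degrees. A call has 1 to 10 rows; each row is the pose to reach, as a shift and turn from the pose commanded when the call began, along the tool's axes at that moment; what a row does not reach only later rows make up. A row lasts 1/10 s, in which the tool goes at most 50 mm and 8.59 degrees, less where a joint would pass 70% of its speed; a pose out of reach is approached as far as the arm can. A call with a gripper value outside its range is refused whole. The fingers move at their own pace and stop on an object; the grip force is fixed at half the most. Time passes only in rows, so rows that repeat a pose let the fingers close. It gives the time, the measured TCP pose, the force, the opening and the grip force at its end, in the units of the state.
- ctrl.read_state(): the state, without advancing time (a new reading comes with each control period).
- vision.grab_frame(name): name is "side" or "top"; returns a dict with "pixels" (420x560x3 uint8, red, green, blue), "depth" (420x560 float32, mm along the optical axis (not along the pixel's ray), 0 where there is no reading), "K" (3x3 intrinsics, pixels), "R" (3x3) and "t" (3): a world point X has camera coordinates R X + t. Camera axes: x right, y down, z forward; pixel columns grow to the right and rows downward; lengths in mm; the calibration is good to about 2 mm. A picture is of the moment at which its call begins.
- ctrl.hand_in(): hands the job in; it is judged then, once.
The state is a dict: "t": time; "joint_positions": joint angles; "joint_velocities": joint speeds; "effort": joint torques, N m; "ee_pos": TCP position; "orientation": TCP orientation; "force": force on the tool from outside, world axes, zero at the start; "wrist_torque": the same for the moment, N m; "gripper_width": opening from 0.0 (shut) to 1.0 (fully open); "finger_force": force on a finger pad.
Only numpy, scipy, OpenCV 4.12 (cv2) and the standard library are available. Lean on these libraries where they do the work, as an engineer would, in place of code of your own. Each camera call takes 0.05 s, during which the arm holds its last target. There are 200 camera calls.

## Working session

There is one attempt and no reset: what is moved stays moved. The work goes in short steps, Python scripts to look and compute and a tool call to move; the robot and the scene stay as the last step left them, time stands still between calls to the robot, and variables do not carry over. Pictures are saved under pics/ and viewed, at most 14 in all, crops included, and the job is handed in when it is done.

Besides the shell and the picture viewer there is one more tool, called after "Emit:" as a command line: name --argument value ..., lists and objects as JSON in quotes. drive_tool: Moves the arm, as the interface text tells. Its arguments: {"type":"object","properties":{"increments":{"type":"string"}},"required":["increments"]}

```bash
mkdir -p pics; cat > h.py <<'E'
import cv2,numpy as np
from cell import ctrl,vision
def cloud(f):
    d=f["depth"];v,u=np.mgrid[:420,:560];K=f["K"]
    c=np.stack([(u-K[0,2])/K[0,0]*d,(v-K[1,2])/K[1,1]*d,d],-1)
    return (c-f["t"])@f["R"]
def ray(f,u,v,z):
    K=f["K"];d=f["R"].T@np.linalg.inv(K)@[u,v,1];o=-f["R"].T@f["t"]
    return o+d*(z-o[2])/d[2]
def save(f,n): cv2.imwrite("pics/"+n,cv2.cvtColor(f["pixels"],cv2.COLOR_RGB2BGR))
E
python3 - <<'E'
from h import *
a=[vision.grab_frame(n) for n in("top","side")]
cv2.imwrite("pics/0.png",cv2.cvtColor(a[0]["pixels"],cv2.COLOR_RGB2BGR));save(a[1],"1.png")
for f in a: print(f["K"],f["R"],-f["R"].T@f["t"])
s=ctrl.read_state();print(s)
E
```

```text
[[431.32881906   0.         283.8924218 ]
 [  0.         431.32881906 213.42275267]
 [  0.           0.           1.        ]] [[ 0.00919068 -0.99945732  0.03163207]
 [-0.98877849 -0.01380031 -0.14875028]
 [ 0.14910609 -0.02990999 -0.98836874]] [423.69799414  15.42381137 896.49851222]
[[468.74949885   0.         273.73011367]
 [  0.         468.74949885 205.59914317]
 [  0.           0.           1.        ]] [[ 0.80451298 -0.59385266  0.00989324]
 [-0.45252573 -0.62367085 -0.63738147]
 [ 0.38468081  0.50830472 -0.7704849 ]] [ 143.29547343 -528.24743806  872.94149234]
{'t': 0.1, 'joint_positions': array([ 1.20101771e+00,  2.60629162e-01, -1.39232032e-01,  1.17269364e+00,
        2.98079495e-05,  1.57078877e+00]), 'joint_velocities': array([ 8.30770926e-04, -9.09844621e-04,  3.21888226e-03,  1.18149853e-03,
       -8.82261309e-05,  5.30956380e-04]), 'effort': array([-4.93684111e-04, -4.06506586e+01,  2.54527885e+01,  1.01712981e-02,
        4.57518627e-05, -2.60181210e-06]), 'ee_pos': array([189.51227253, 488.95346713, 230.54548754]), 'orientation': array([-1.76293301e-04,  1.83833955e-01,  9.82956919e-01, -8.61528131e-04]), 'force': array([-0.19959384,  0.91101306, -0.44183742]), 'wrist_torque': array([-0.00055125,  0.0139346 , -0.03931229]), 'finger_force': 0.0, 'gripper_width': 0.997739831356494}
```

View pics/0.png

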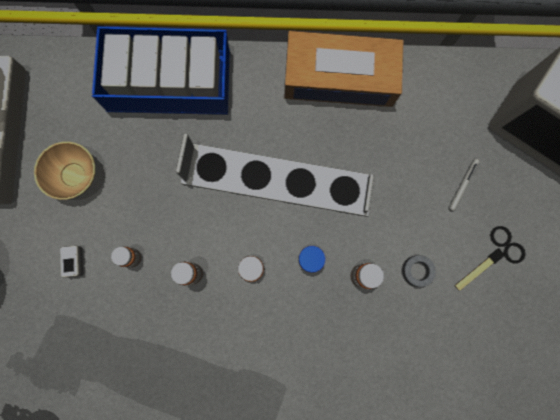

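View pics/1.png

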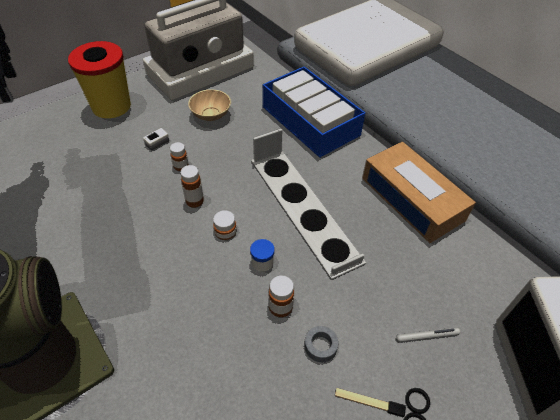

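The top view shows the white caps at (124,257), (183,273), (251,268) and (371,276). The tub is at (312,260), the roll at (419,271), and the pads run from (211,167) to (345,190), with the high end plate at the left (186,155). From the side view, the caps left to right are d, c, b and a.

```bash
python3 - <<'E'
from h import *
f=vision.grab_frame("top");P=cloud(f);im=f["pixels"].astype(int)
mx=im.max(2);mn=im.min(2)
def blobs(m,lab,zt,lo,hi,win):
    n,l,s,c=cv2.connectedComponentsWithStats(m.astype(np.uint8))
    for i in range(1,n):
        u,v=c[i]
        if lo<s[i,4]<hi and win[0]<u<win[1] and win[2]<v<win[3]:
            z=np.median(P[l==i][:,2]); p=ray(f,u,v,z if zt is None else zt)
            r=np.sqrt(s[i,4]/np.pi)
            print(lab,c[i].round(1),"z",z.round(1),"xy",p[:2].round(1),"diam",(2*r*(f["t"][2]*0+ (p@f["R"][2]+f["t"][2]))/431.3).round(1))
print("caps")
blobs((mn>120)&(mx-mn<40),"cap",None,100,1500,(90,440,230,300))
blobs((im[...,2]>100)&(im[...,0]<70),"tub",None,100,1500,(290,340,230,300))
blobs(mx<35,"pad",11,200,2000,(190,370,140,215))
m=(P[...,2]>60)&(P[...,2]<95); m[:, :170]=0; m[:,200:]=0; m[:130]=0; m[210:]=0
q=P[m];print("high",len(q),q.mean(0),q.min(0),q.max(0))
E
```

```text
caps
cap [119.6 255.6] z 67.9 xy [463.6 300.6] diam 35.5
cap [249.6 268.1] z 48.7 xy [443.   55.5] diam 47.1
cap [181.1 272.8] z 106.0 xy [432. 176.] diam 39.5
cap [371.7 275.4] z 86.7 xy [ 430.9 -174.5] diam 45.6
tub [311.6 258.6] z 54.6 xy [462.4 -64.9] diam 51.5
pad [211.1 166.9] z 12.0 xy [653.9 142.5] diam 57.1
pad [255.8 174.7] z 11.7 xy [638.8  48.4] diam 56.5
pad [300.2 182.5] z 11.9 xy [623.5 -45.2] diam 55.8
pad [344.4 190.1] z 11.9 xy [ 608.8 -138.3] diam 55.7
high 294 [659.37330023 188.54316114  81.65134314] [622.21789854 180.31142558  60.17924723] [700.98241642 198.66200484  92.28558303]
```

Emit:
drive_tool --increments "1 -33.9 -20.4 0 78; 1 -33.9 -20.4 0 78; 1 -33.9 -20.4 0 78; 1 -33.9 -20.4 0 78; 1 -33.9 -20.4 0 78; 1 -33.9 -20.4 0 78; 1 -33.9 -20.4 0 78; 1 -33.9 -20.4 0 78; 1 -33.9 -20.4 0 78; 1 -33.9 -20.4 0 78"

```text
t: 1.15
ee_pos: [432.6, 175.4, 231.0]
orientation: [-0.0, 0.763, 0.647, -0.0]
force: [-0.5, 0.3, 0.2]
gripper_width: 0.998
finger_force: 0.0
```

Emit:
drive_tool --increments "1 0 0 4 0; 1 0 0 8 0; 1 0 0 12 0; 1 0 0 16 0; 1 0 0 18.6 0; 1 0 0 18.6 0; 0 0 0 18.6 0; 0 0 0 18.6 0; 0 0 0 18.6 0; 0 0 0 18.6 0"

```text
t: 2.15
ee_pos: [433.6, 177.6, 47.2]
orientation: [0.0, 0.761, 0.648, 0.002]
force: [-0.9, -0.5, 5.0]
gripper_width: 0.5
finger_force: 60.3
```

Emit:
drive_tool --increments "0 0 0 0 0; 0 0 0 0 0; 0 0 0 0 0; 0 0 0 0 0; 0 0 0 0 0"

```text
t: 2.65
ee_pos: [433.6, 177.6, 47.2]
orientation: [0.0, 0.761, 0.648, 0.002]
force: [-1.2, 1.1, 5.7]
gripper_width: 0.499
finger_force: 60.3
```

Emit:
drive_tool --increments "0 0 0 -2 0; 0 0 0 -5 0; 0 0 0 -9 0; 0 0 0 -13 0; 0 0 0 -15 0; 0 0 0 -15 0"

```text
t: 3.25
ee_pos: [434.7, 177.8, 199.4]
orientation: [0.001, 0.761, 0.648, 0.004]
force: [0.9, -0.4, -1.6]
gripper_width: 0.502
finger_force: 61.2
```

```bash
cat >> h.py <<'E'
from scipy.spatial.transform import Rotation as Rn
def delta(x,y,z=None):
    s=ctrl.read_state();q=s["orientation"];p=s["ee_pos"]
    R=Rn.from_quat([q[1],q[2],q[3],q[0]])
    d=R.inv().apply(np.array([x,y,p[2] if z is None else z])-p)/10
    yaw=np.degrees(np.arctan2(*R.as_matrix()[1::-1,0]))
    print("tcp",p.round(1),"toolx yaw",yaw.round(1),"delta cm",d.round(2),"force",s["force"].round(1),"w",s["gripper_width"]);return s
E
python3 - <<'E'
from h import *
delta(653.9,142.5)
f=vision.grab_frame("side");save(f,"2.png")
t=vision.grab_frame("top");cv2.imwrite("pics/3.png",np.hstack([t["pixels"][130:330,80:400,::-1],f["pixels"][80:280,130:450,::-1]]))
E
```

```text
tcp [434.7 177.8 199.4] toolx yaw 80.8 delta cm [1.00e-02 2.22e+01 1.70e-01] force [ 0.9 -0.4 -1.6] w 0.5024928452110727
```

View pics/3.png

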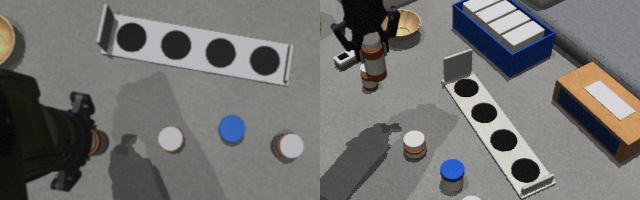

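The bottle is held upright, in the right half near (373,50), and the pad row is clear. Next I'll carry it to the pad beside the high end.

Emit:
drive_tool --increments "0 0 4 0 0; 0 0 8 0 0; 0 0 12 0 0; 0 0 16 0 0; 0 0 20 0 0; 0 0 22.2 0 0; 0 0 22.2 0 0; 0 0 22.2 0 0"

```text
t: 4.15
ee_pos: [650.0, 140.9, 192.6]
orientation: [-0.001, 0.762, 0.648, -0.002]
force: [-0.2, 0.5, -1.8]
gripper_width: 0.498
finger_force: 61.6
```

```bash
python3 - <<'E'
from h import *
delta(653.9,142.5,58.2)
f=vision.grab_frame("side");P=cloud(f)
m=(P[...,2]>95)&(P[...,2]<140)&(abs(P[...,0]-654)<45)&(abs(P[...,1]-142)<45);q=P[m];print(len(q),q.mean(0) if len(q) else 0)
E
```

```text
tcp [650.  140.9 192.6] toolx yaw 80.8 delta cm [ 0.24  0.42 13.43] force [-0.2  0.5 -1.8] w 0.4984543307937355
0 0
```

Emit:
drive_tool --increments "0 0.2 0.4 4 0; 0 0.2 0.4 8 0; 0 0.2 0.4 10.5 0; 0 0.2 0.4 11.5 0; 0 0.2 0.4 11.5 0; 0 0.2 0.4 11.5 0"

```text
t: 4.8
ee_pos: [656.0, 143.0, 81.8]
orientation: [0.0, 0.761, 0.648, 0.001]
force: [0.4, 0.4, -1.3]
gripper_width: 0.501
finger_force: 61.6
```

```bash
python3 - <<'E'
from h import *
delta(653.9,142.5,58.2)
f=vision.grab_frame("side");cv2.imwrite("pics/4.png",cv2.resize(f["pixels"][80:240,200:400,::-1],None,fx=3,fy=3))
E
```

```text
tcp [656.  143.   81.8] toolx yaw 80.8 delta cm [-0.09 -0.2   2.36] force [ 0.4  0.4 -1.3] w 0.5008863768819539
```

View pics/4.png

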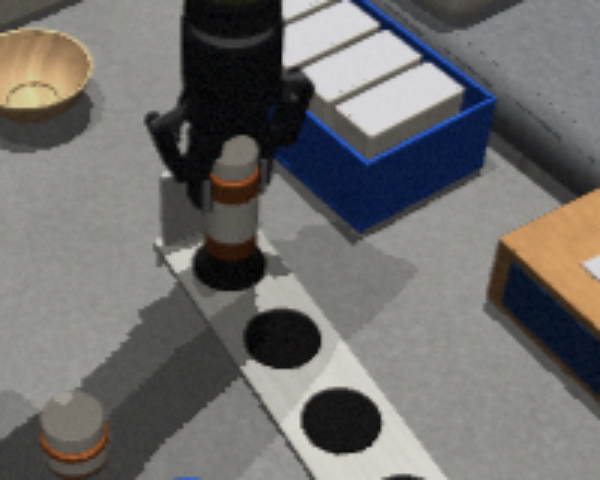

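The bottle at (230,200) hangs upright just above the first pad. I'll lower it gently.

Emit:
drive_tool --increments "0 -0.1 -0.2 1 0; 0 -0.1 -0.2 1.7 0; 0 -0.1 -0.2 2.1 0; 0 -0.1 -0.2 2.1 0; 0 -0.1 -0.2 2.1 0"

```text
t: 5.35
ee_pos: [653.3, 142.0, 59.2]
orientation: [-0.0, 0.761, 0.648, -0.0]
force: [-0.0, 0.1, -1.1]
gripper_width: 0.499
finger_force: 61.3
```

Emit:
drive_tool --increments "0 0 0 0.1 0; 0 0 0 0.1 0; 0 0 0 0.1 0"

```text
t: 5.65
ee_pos: [653.5, 142.0, 58.4]
orientation: [0.0, 0.761, 0.648, 0.0]
force: [0.4, -0.1, -0.4]
gripper_width: 0.499
finger_force: 61.3
```

Emit:
drive_tool --increments "0.6 0 0 0 0; 0.7 0 0 0 0; 1 0 0 0 0; 1 0 0 0 0; 1 0 0 -1 0; 1 0 0 -4 0; 1 0 0 -8 0; 1 0 0 -12 0; 1 0 0 -15 0; 1 0 0 -15 0"

```text
t: 6.65
ee_pos: [656.5, 142.7, 215.2]
orientation: [0.003, 0.761, 0.648, 0.005]
force: [0.3, -0.5, -0.0]
gripper_width: 1.002
finger_force: 0.0
```

```bash
python3 - <<'E'
from h import *
delta(430.9,-174.5,210)
E
```

```text
tcp [656.5 142.7 215.2] toolx yaw 80.8 delta cm [-34.91 -17.21   0.2 ] force [ 0.3 -0.5 -0. ] w 1.0024436859682897
```

Now go above bottle a and check c's placement from the top camera.

Emit:
drive_tool --increments "1 -34.9 -17.2 0.2 0; 1 -34.9 -17.2 0.2 0; 1 -34.9 -17.2 0.2 0; 1 -34.9 -17.2 0.2 0; 1 -34.9 -17.2 0.2 0; 1 -34.9 -17.2 0.2 0; 1 -34.9 -17.2 0.2 0; 1 -34.9 -17.2 0.2 0; 1 -34.9 -17.2 0.2 0; 1 -34.9 -17.2 0.2 0"

```text
t: 7.65
ee_pos: [427.3, -175.5, 206.3]
orientation: [-0.0, 0.762, 0.647, 0.0]
force: [0.1, -0.2, 0.4]
gripper_width: 1.0
finger_force: 0.0
```

```bash
cat >> h.py <<'E'
def caps(f):
    im=f["pixels"].astype(int);P=cloud(f)
    for n,h,d in(("c",105,40),("a",86,46),("d",67,36),("b",48,48)):
        for o in(0,11):
            m=((im.min(2)>110)&(np.ptp(im,axis=2)<40)&(abs(P[...,2]-h-o)<5)).astype(np.uint8)
            k,l,s,c=cv2.connectedComponentsWithStats(m)
            for i in range(1,k):
                p=ray(f,*c[i],h+o);D=2*np.sqrt(s[i,4]/np.pi)*(f["R"][2]@p+f["t"][2])/f["K"][0,0]
                if abs(D-d)<6: print(n,o,p[:2].round(1),D.round(1),"z",np.median(P[l==i][:,2]).round(1))
E
python3 - <<'E'
from h import *
caps(vision.grab_frame("top"));delta(430.9,-174.5,32)
E
```

```text
c 11 [651.7 140.1] 38.7 z 116.9
d 0 [463.6 300.3] 36.0 z 68.0
b 0 [443.   55.5] 47.5 z 48.8
tcp [ 428.  -174.9  206.3] toolx yaw 80.8 delta cm [ 0.08  0.27 17.43] force [ 0.  -0.6 -0.6] w 0.9970679609546498
```

Emit:
drive_tool --increments "1 0.1 0.2 4 0; 1 0.1 0.2 8 0; 1 0.1 0.2 12 0; 1 0.1 0.2 16 0; 1 0.1 0.2 17.4 0; 1 0.1 0.2 17.4 0; 0 0.1 0.2 17.4 0; 0 0.1 0.2 17.4 0; 0 0.1 0.2 17.4 0; 0 0.1 0.2 17.4 0"

```text
t: 8.7
ee_pos: [431.8, -174.7, 34.0]
orientation: [0.002, 0.761, 0.648, 0.001]
force: [-0.1, 0.6, 5.9]
gripper_width: 0.568
finger_force: 61.9
```

Emit:
drive_tool --increments "0 0 0 0 0; 0 0 0 0 0; 0 0 0 0 0"

```text
t: 9.0
ee_pos: [431.8, -174.7, 34.0]
orientation: [0.002, 0.761, 0.648, 0.001]
force: [1.0, 1.2, 7.0]
gripper_width: 0.576
finger_force: 61.9
```

Emit:
drive_tool --increments "0 0 0 -2 0; 0 0 0 -5 0; 0 0 0 -9 0; 0 0 0 -13 0; 0 0 0 -16 0; 0 0 0 -16 0"

```text
t: 9.6
ee_pos: [433.1, -175.7, 197.3]
orientation: [0.004, 0.762, 0.648, 0.002]
force: [0.2, 0.2, -1.4]
gripper_width: 0.568
finger_force: 62.3
```

```bash
python3 - <<'E'
from h import *
delta(638.8,48.4)
E
```

```text
tcp [ 433.1 -175.7  197.3] toolx yaw 80.8 delta cm [25.42 16.72  0.11] force [ 0.2  0.2 -1.4] w 0.5684613822196619
```

Emit:
drive_tool --increments "0 25.4 16.7 0 0; 0 25.4 16.7 0 0; 0 25.4 16.7 0 0; 0 25.4 16.7 0 0; 0 25.4 16.7 0 0; 0 25.4 16.7 0 0; 0 25.4 16.7 0 0; 0 25.4 16.7 0 0; 0 25.4 16.7 0 0"

```text
t: 10.5
ee_pos: [634.0, 48.9, 191.4]
orientation: [-0.001, 0.762, 0.648, -0.001]
force: [-0.3, -0.4, -1.2]
gripper_width: 0.569
finger_force: 62.7
```

```bash
python3 - <<'E'
from h import *
delta(638.8,48.4,45)
E
```

```text
tcp [634.   48.9 191.4] toolx yaw 80.8 delta cm [ 0.04  0.52 14.64] force [-0.3 -0.4 -1.2] w 0.5685758175459185
```

Emit:
drive_tool --increments "0 0 0.3 4 0; 0 0 0.3 8 0; 0 0 0.3 11 0; 0 0 0.3 12.6 0; 0 0 0.3 12.6 0; 0 0 0.3 12.6 0"

```text
t: 11.1
ee_pos: [637.7, 48.0, 66.9]
orientation: [-0.0, 0.762, 0.648, -0.0]
force: [-0.0, 0.6, -0.2]
gripper_width: 0.567
finger_force: 62.7
```

```bash
python3 - <<'E'
from h import *
delta(638.8,48.4,45)
E
```

```text
tcp [637.7  48.   66.9] toolx yaw 80.7 delta cm [0.06 0.1  2.19] force [-0.   0.6 -0.2] w 0.5672739188265323
```

Emit:
drive_tool --increments "0 0.1 0.1 1 0; 0 0.1 0.1 1.7 0; 0 0.1 0.1 2.1 0; 0 0.1 0.1 2.1 0; 0 0.1 0.1 2.1 0"

```text
t: 11.6
ee_pos: [639.5, 50.1, 45.3]
orientation: [0.0, 0.761, 0.648, -0.0]
force: [0.3, 0.6, -1.9]
gripper_width: 0.567
finger_force: 62.5
```

Emit:
drive_tool --increments "0 -0.1 0 0.1 0; 0 -0.1 0 0.1 0; 0 -0.1 0 0.1 0; 0.7 -0.1 0 0.1 0; 0.8 -0.1 0 0.1 0; 1 -0.1 0 0.1 0; 1 -0.1 0 0.1 0; 1 -0.1 0 -1 0; 1 -0.1 0 -4 0; 1 -0.1 0 -8 0"

```text
t: 12.6
ee_pos: [637.6, 48.8, 124.7]
orientation: [-0.001, 0.761, 0.648, -0.002]
force: [0.3, -0.7, -0.1]
gripper_width: 0.999
finger_force: 0.0
```

Emit:
drive_tool --increments "1 0 0 -4 0; 1 0 0 -8 0; 1 0 0 -8 0; 1 0 0 -8 0"

```text
t: 13.0
ee_pos: [640.4, 49.0, 207.5]
orientation: [0.001, 0.761, 0.648, 0.002]
force: [-1.1, 0.9, -0.9]
gripper_width: 0.996
finger_force: 0.0
```

```bash
python3 - <<'E'
from h import *
delta(463.6,300.5,210)
E
```

```text
tcp [640.4  49.  207.5] toolx yaw 80.8 delta cm [ 22.   -21.47  -0.32] force [-1.1  0.9 -0.9] w 0.9963341802076543
```

Emit:
drive_tool --increments "1 22 -21.5 0 0; 1 22 -21.5 0 0; 1 22 -21.5 0 0; 1 22 -21.5 0 0; 1 22 -21.5 0 0; 1 22 -21.5 0 0; 1 22 -21.5 0 0; 1 22 -21.5 0 0; 1 22 -21.5 0 0"

```text
t: 13.9
ee_pos: [462.2, 299.6, 204.4]
orientation: [0.0, 0.762, 0.648, -0.001]
force: [-0.7, -0.1, 0.5]
gripper_width: 0.999
finger_force: 0.0
```

```bash
python3 - <<'E'
from h import *
caps(vision.grab_frame("top"));delta(463.6,300.5,20)
E
```

```text
c 11 [651.9 139.9] 38.3 z 116.9
a 11 [638.8  50.6] 44.4 z 97.8
d 0 [464.  302.6] 33.1 z 68.1
b 0 [443.1  55.5] 47.5 z 48.7
tcp [462.6 299.3 204.6] toolx yaw 80.7 delta cm [ 0.16  0.09 18.46] force [-0.2 -0.8 -0. ] w 1.0015278019550078
```

Emit:
drive_tool --increments "1 0.2 0.1 4 0; 1 0.2 0.1 8 0; 1 0.2 0.1 12 0; 1 0.2 0.1 16 0; 1 0.2 0.1 18.5 0; 1 0.2 0.1 18.5 0; 0 0.2 0.1 18.5 0; 0 0.2 0.1 18.5 0; 0 0.2 0.1 18.5 0; 0 0.2 0.1 18.5 0"

```text
t: 14.95
ee_pos: [465.3, 303.3, 22.5]
orientation: [0.0, 0.762, 0.648, 0.002]
force: [0.3, -0.1, 5.7]
gripper_width: 0.451
finger_force: 60.2
```

Emit:
drive_tool --increments "0 0 0 0 0; 0 0 0 0 0; 0 0 0 0 0"

```text
t: 15.25
ee_pos: [465.3, 303.3, 22.4]
orientation: [0.001, 0.761, 0.648, 0.002]
force: [1.0, -0.8, 6.8]
gripper_width: 0.447
finger_force: 60.3
```

Emit:
drive_tool --increments "0 0 0 -2 0; 0 0 0 -5 0; 0 0 0 -9 0; 0 0 0 -13 0; 0 0 0 -17.5 0; 0 0 0 -17.5 0; 0 0 0 -17.5 0"

```text
t: 15.95
ee_pos: [464.4, 303.1, 197.2]
orientation: [0.0, 0.761, 0.648, 0.002]
force: [-0.3, 0.5, -2.4]
gripper_width: 0.447
finger_force: 60.4
```

```bash
python3 - <<'E'
from h import *
delta(624,-43.5)
E
```

```text
tcp [464.4 303.1 197.2] toolx yaw 80.8 delta cm [-3.167e+01  2.128e+01 -2.000e-02] force [-0.3  0.5 -2.4] w 0.4465916023007549
```

Emit:
drive_tool --increments "0 -31.7 21.3 0 0; 0 -31.7 21.3 0 0; 0 -31.7 21.3 0 0; 0 -31.7 21.3 0 0; 0 -31.7 21.3 0 0; 0 -31.7 21.3 0 0; 0 -31.7 21.3 0 0; 0 -31.7 21.3 0 0; 0 -31.7 21.3 0 0; 0 -31.7 21.3 0 0"

```text
t: 16.95
ee_pos: [622.0, -45.1, 193.2]
orientation: [-0.002, 0.762, 0.648, -0.001]
force: [0.4, -0.2, -1.7]
gripper_width: 0.447
finger_force: 60.5
```

```bash
python3 - <<'E'
from h import *
delta(624,-43.5,33.4)
E
```

```text
tcp [622.  -45.1 193.2] toolx yaw 80.7 delta cm [ 0.18  0.24 15.98] force [ 0.4 -0.2 -1.7] w 0.446973347216959
```

Emit:
drive_tool --increments "0 0.1 0.1 4 0; 0 0.1 0.1 8 0; 0 0.1 0.1 12 0; 0 0.1 0.1 13.8 0; 0 0.1 0.1 13.8 0; 0 0.1 0.1 13.8 0"

```text
t: 17.55
ee_pos: [623.6, -42.4, 57.3]
orientation: [-0.001, 0.761, 0.649, -0.0]
force: [-0.3, 0.5, -0.9]
gripper_width: 0.452
finger_force: 60.5
```

```bash
python3 - <<'E'
from h import *
delta(624,-43.5,33.4)
E
```

```text
tcp [623.6 -42.4  57.3] toolx yaw 80.9 delta cm [-0.1   0.06  2.39] force [-0.3  0.5 -0.9] w 0.45201812416865694
```

Emit:
drive_tool --increments "0 -0.1 0 1 0; 0 -0.1 0 1.9 0; 0 -0.1 0 2.3 0; 0 -0.1 0 2.3 0; 0 -0.1 0 2.3 0"

```text
t: 18.05
ee_pos: [624.2, -44.8, 34.4]
orientation: [-0.0, 0.762, 0.648, 0.0]
force: [-0.1, -0.2, -1.2]
gripper_width: 0.447
finger_force: 60.3
```

Emit:
drive_tool --increments "0 0.1 0 0.1 0; 0 0.1 0 0.1 0; 0 0.1 0 0.1 0; 0.6 0.1 0 0.1 0; 0.7 0.1 0 0.1 0; 1 0.1 0 0.1 0; 1 0.1 0 0.1 0; 1 0.1 0 -1 0; 1 0.1 0 -4 0; 1 0.1 0 -8 0"

```text
t: 19.05
ee_pos: [622.5, -43.6, 113.9]
orientation: [-0.002, 0.761, 0.648, -0.002]
force: [1.2, 0.1, -0.8]
gripper_width: 0.999
finger_force: 0.0
```

Emit:
drive_tool --increments "1 0 0 -4 0; 1 0 0 -8 0; 1 0 0 -8 0; 1 0 0 -8 0"

```text
t: 19.45
ee_pos: [625.4, -43.8, 196.5]
orientation: [0.001, 0.761, 0.648, 0.001]
force: [-0.7, 0.4, -1.0]
gripper_width: 1.001
finger_force: 0.0
```

```bash
python3 - <<'E'
from h import *
delta(443,55.5,200)
E
```

```text
tcp [625.4 -43.8 196.5] toolx yaw 80.8 delta cm [  6.89 -19.59  -0.43] force [-0.7  0.4 -1. ] w 1.001064696735012
```

Emit:
drive_tool --increments "1 6.9 -19.6 0 0; 1 6.9 -19.6 0 0; 1 6.9 -19.6 0 0; 1 6.9 -19.6 0 0; 1 6.9 -19.6 0 0; 1 6.9 -19.6 0 0; 1 6.9 -19.6 0 0; 1 6.9 -19.6 0 0"

```text
t: 20.25
ee_pos: [443.5, 55.2, 194.2]
orientation: [0.0, 0.762, 0.648, 0.0]
force: [-0.1, 1.2, 0.0]
gripper_width: 0.994
finger_force: 0.0
```

```bash
python3 - <<'E'
from h import *
caps(vision.grab_frame("top"));delta(443,55.5,8)
E
```

```text
c 11 [651.6 140. ] 38.8 z 116.7
d 11 [622.9 -46.1] 34.7 z 78.7
b 11 [820.7 555.3] 43.2 z 59.8
tcp [443.5  55.2 194.1] toolx yaw 80.7 delta cm [ 0.03 -0.06 18.61] force [-0.1 -0.1  0.5] w 0.9992343942110247
```

Emit:
drive_tool --increments "1 0 0 4 0; 1 0 0 8 0; 1 0 0 12 0; 1 0 0 16 0; 1 0 0 18.4 0; 1 0 0 18.4 0; 0 0 0 18.4 0; 0 0 0 18.4 0; 0 0 0 18.4 0; 0 0 0 18.4 0"

```text
t: 21.3
ee_pos: [444.0, 55.8, 12.3]
orientation: [0.001, 0.761, 0.648, 0.002]
force: [-0.5, -0.4, 5.5]
gripper_width: 0.579
finger_force: 61.5
```

Emit:
drive_tool --increments "0 0 0 0 0; 0 0 0 0 0; 0 0 0 0 0"

```text
t: 21.6
ee_pos: [444.1, 55.7, 12.3]
orientation: [0.001, 0.762, 0.648, 0.002]
force: [-0.7, -0.5, 6.8]
gripper_width: 0.579
finger_force: 61.6
```

Emit:
drive_tool --increments "1 0 0 0 0; 1 0 0 0 0; 1 0 0 0 0; 1 0 0 0.7 0; 1 0 0 0.7 0; 0 0 0 0.7 0; 0 0 0 0.7 0; 0 0 0 0.7 0; 0 0 0 0.7 0; 0 0 0 0.7 0"

```text
t: 22.6
ee_pos: [442.1, 55.7, 3.7]
orientation: [0.0, 0.761, 0.648, 0.0]
force: [-1.2, -0.2, 5.1]
gripper_width: 0.589
finger_force: 62.1
```

Emit:
drive_tool --increments "0 0 0 0 0; 0 0 0 0 0; 0 0 0 0 0"

```text
t: 22.9
ee_pos: [442.1, 55.7, 3.7]
orientation: [0.0, 0.761, 0.648, 0.0]
force: [-0.5, -0.2, 5.6]
gripper_width: 0.591
finger_force: 62.1
```

Emit:
drive_tool --increments "0 0 0 -2 0; 0 0 0 -5 0; 0 0 0 -9 0; 0 0 0 -13 0; 0 0 0 -17 0; 0 0 0 -18 0; 0 0 0 -18 0"

```text
t: 23.6
ee_pos: [443.3, 55.8, 184.7]
orientation: [0.001, 0.761, 0.648, 0.002]
force: [0.6, 0.1, -1.2]
gripper_width: 0.588
finger_force: 62.4
```

```bash
python3 - <<'E'
from h import *
delta(609.2,-137.5)
f=vision.grab_frame("side");cv2.imwrite("pics/5.png",cv2.resize(f["pixels"][60:340,130:430,::-1],None,fx=2,fy=2))
E
```

```text
tcp [443.3  55.8 184.7] toolx yaw 80.8 delta cm [-16.44  19.46   0.06] force [ 0.6  0.1 -1.2] w 0.5877834499794155
```

View pics/5.png

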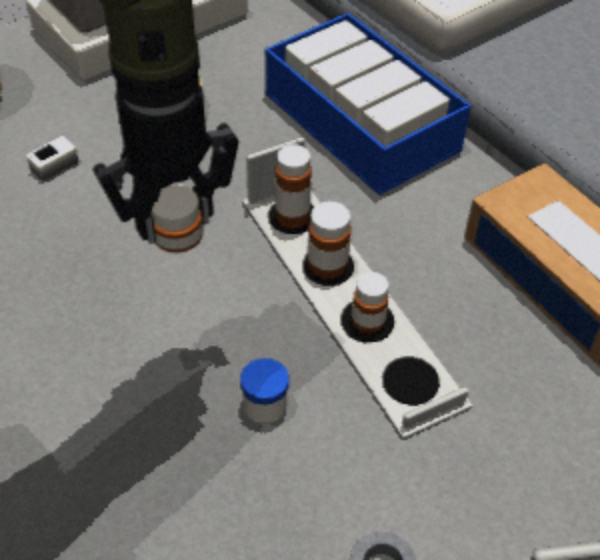

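The three bottles stand upright on their pads at (293,190), (329,240) and (370,305). Bottle b is held level at (178,218), and the free pad is at (411,380).

Emit:
drive_tool --increments "0 -16.4 19.5 0 0; 0 -16.4 19.5 0 0; 0 -16.4 19.5 0 0; 0 -16.4 19.5 0 0; 0 -16.4 19.5 0 0; 0 -16.4 19.5 0 0; 0 -16.4 19.5 0 0; 0 -16.4 19.5 0 0; 0 -16.4 19.5 0 0"

```text
t: 24.55
ee_pos: [606.7, -136.0, 182.5]
orientation: [-0.001, 0.761, 0.649, -0.001]
force: [-0.2, -0.2, -0.6]
gripper_width: 0.589
finger_force: 62.6
```

```bash
python3 - <<'E'
from h import *
delta(609.2,-137.5,14.7)
E
```

```text
tcp [ 606.7 -136.   182.5] toolx yaw 80.9 delta cm [-0.11  0.32 16.78] force [-0.2 -0.2 -0.6] w 0.5894415137245902
```

Emit:
drive_tool --increments "0 -0.1 0.1 4 0; 0 -0.1 0.1 8 0; 0 -0.1 0.1 12 0; 0 -0.1 0.1 14.5 0; 0 -0.1 0.1 14.5 0; 0 -0.1 0.1 14.5 0"

```text
t: 25.15
ee_pos: [608.6, -137.6, 38.9]
orientation: [-0.0, 0.761, 0.649, -0.0]
force: [0.7, -0.3, -0.1]
gripper_width: 0.589
finger_force: 62.6
```

```bash
python3 - <<'E'
from h import *
delta(609.2,-137.5,14.7)
E
```

```text
tcp [ 608.6 -137.6   38.9] toolx yaw 80.9 delta cm [0.02 0.06 2.42] force [ 0.7 -0.3 -0.1] w 0.5893373164079572
```

Emit:
drive_tool --increments "0 0 0 1 0; 0 0 0 1.9 0; 0 0 0 2.3 0; 0 0 0 2.3 0; 0 0 0 2.3 0"

```text
t: 25.65
ee_pos: [609.1, -138.6, 15.4]
orientation: [0.0, 0.762, 0.648, 0.0]
force: [0.2, -0.2, 0.2]
gripper_width: 0.592
finger_force: 62.8
```

Emit:
drive_tool --increments "0 0 0 0.1 0; 0 0 0 0.1 0; 0.7 0 0 0.1 0; 0.8 0 0 0.1 0; 1 0 0 0.1 0; 1 0 0 0.1 0; 1 0 0 -1 0; 1 0 0 -4 0; 1 0 0 -8 0; 1 0 0 -8 0"

```text
t: 26.65
ee_pos: [613.5, -139.6, 102.0]
orientation: [0.005, 0.761, 0.648, 0.003]
force: [1.1, -0.3, 0.7]
gripper_width: 1.001
finger_force: 0.0
```

Emit:
drive_tool --increments "1 0 0 -5 0; 1 0 0 -10 0; 1 0 -5 -10 0; 1 0 -10 -10 0; 1 0 -15 -10 0; 1 0 -20 -10 0; 1 0 -25 -10 0; 1 0 -25 -10 0; 1 0 -25 -10 0"

```text
t: 27.55
ee_pos: [361.3, -98.4, 195.8]
orientation: [0.001, 0.762, 0.648, 0.0]
force: [1.2, 0.3, 0.5]
gripper_width: 1.004
finger_force: 0.0
```

```bash
python3 - <<'E'
from h import *
f=vision.grab_frame("top");caps(f)
s=vision.grab_frame("side");cv2.imwrite("pics/6.png",cv2.resize(np.hstack([f["pixels"][120:300,160:400,::-1],s["pixels"][100:280,200:400,::-1]]),None,fx=1.8,fy=1.8))
print(ctrl.read_state()["t"])
E
```

```text
c 11 [651.8 140.1] 38.8 z 116.9
a 11 [638.7  50.7] 44.2 z 97.8
d 11 [623.1 -46.3] 34.4 z 78.9
b 11 [ 608.4 -138.4] 45.9 z 59.5
27.65
```

View pics/6.png

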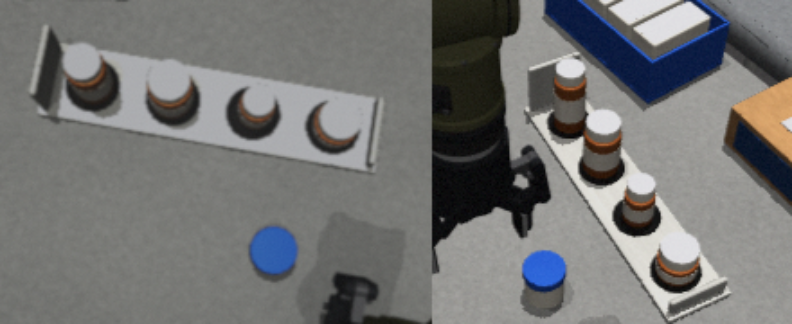

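All four bottles stand upright in height order. The side-view crop shows them at (569,98), (602,146), (640,205) and (678,262), each within about 3 mm of its pad centre. The tub has not moved.

```bash
python3 -c "
from cell import ctrl
print(ctrl.hand_in())"
```

```text
the job is handed in; nothing more can be done
None
```

I handed the job in at about 28 s on the robot's clock: the four bottles stand upright on their pads, tallest by the high end plate down to shortest by the low one, each measured within about 3 mm of its pad centre, with none knocked over and the tub left where it was.

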